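Load the last tube, then hold the carrier's index plunger out

TASK

With the tube carrier still locked, take the tall capped tube out of the bench rack and lower it gently, upright, right down into the carrier's one empty cup without dropping it, then let go of it. Only then pull the carrier's spring-loaded index plunger fully up to its stop and keep holding it there, so a colleague can turn the carrier: finish still gripping the raised plunger, do not let it snap back. Leave the short tube, the two tubes already in the carrier and the beaker where they are.

Things in the scene. Friction and masses are not known exactly. Their poses are not given: they have to be found in the camera images.
- tube: The tall loose tube in the rack, 105 mm high, 60 to 90 g: white round-bottomed body 34 mm in diameter, blue cap 38 mm in diameter covering the top 20 mm (85 to 105 mm above the origin). Origin: centre of its underside; z up through the cap. It starts upright in either hole of the rack, its cap 90 to 110 mm above the bench.
- short_tube: Bystander: a tube of the same make but only 75 mm high (cap 38 mm in diameter, top 80 mm above the bench), standing in the other hole of the rack. Origin: centre of its underside, z up. Leave alone.
- rack: Fixed grey block 145 mm (its x) by 58 mm (its y) by 50 mm high with two round holes 39 mm in diameter and 45 mm deep, 37.5 mm either side of the middle along its x. Origin: centre of its underside. It holds the tall and the short tube.
- carrier: Fixed tube carrier: round foot and disc, 256 mm across, disc top 36 mm above the bench. Three cups (outer diameter 50, inner 44 mm, rims at 106 mm, floors at 40 mm height) stand 58 mm from its centre at -30, 90 and 210 degrees from its x. On its -y side a bracket 30 mm wide, top at 92 mm, holds the index plunger 112 mm from the centre. Origin: centre of underside, z up.
- free_cup (a point): Middle of the floor of the only empty cup, on top of the rubber cushion lying in it: 42 mm above the bench, 64 mm below that cup's rim. Any of the three cups may be the empty one; the tube fits with 5 mm to spare all round.
- cushion: Fixed thin black rubber disc, 36 mm in diameter and 2 mm thick, on the floor of the empty cup. Origin: centre of its underside.
- tube_b: Bystander: a tall tube like the one to be loaded, already standing in a cup of the carrier; its cap reaches 145 mm above the bench. Origin: centre of its underside. Leave alone.
- tube_c: Bystander: a second tall tube, already standing in another cup of the carrier; its cap reaches 145 mm above the bench. Origin: centre of its underside. Leave alone.
- beaker: Bystander: an empty glass beaker, 68 mm in diameter and 85 mm high, loose on the bench. Origin: centre of its underside. Leave alone.
- knob (a point): Centre of the index plunger's black knob, an upright cylinder 28 mm in diameter and 30 mm high: 123 mm above the bench while seated (knob from 108 to 138 mm). Under it a 14 mm neck and a 20 mm bushing lead to the bracket. It rises with the plunger; grip it round its sides from above.
- plunger (a joint): How far the index plunger is pulled straight up, in m: 0 = pin seated 10 mm deep in the disc's hole, 0.020 = fully up against its stop, pin tip 10 mm clear above the disc. A spring pulls it down with about 6 N seated and 11 N fully up; let go, it snaps back to 0.
Things that resemble listed ones, but are neither listed nor needed, are in the scene too. Leave any yellow look-alike of the tube alone.

How it is judged (in metres and radians):
On the way, in this order (a step that is already met when the one before it is completed fails the run):
1. the tall tube stands on the floor of the empty cup, upright and let go, with the plunger still seated (horizontal distance between tube and free_cup below 0.012 m and z of tube in the frame of free_cup below 0.005 m and angle between tube's own z axis and vertical below 0.3 rad and linear speed of tube below 0.03 m/s and contact force between the fingers and tube below 0.1 N and value of joint plunger below 0.004 m), for 0.2 s.
2. the plunger is pulled fully up by the gripper (value of joint plunger above 0.0165 m and contact force between the fingers and anything else above 3 N), for 0.3 s.
At the end, for the whole second after the job is handed in: The gripper still holds the plunger up by at least 16.5 of its 20 mm, steadily, through the last second (fingers pressing with over 3 N, at the knob), and the tall tube stands let go in the once empty cup: underside within 5 mm of the cushion and 12 mm of the cup's centre, leaning less than 0.3 rad (all of step 2 and horizontal distance between tube and free_cup below 0.012 m and z of tube in the frame of free_cup below 0.005 m and angle between tube's own z axis and vertical below 0.3 rad and linear speed of tube below 0.03 m/s and contact force between the fingers and tube below 0.1 N and velocity of joint plunger between -0.01 and 0.01 m/s and distance between the grasp point and knob below 0.04 m); the arm keeps its last pose, push and grip.
It fails at once if the plunger is pulled while the tube is not yet down in its cup (value of joint plunger above 0.006 m and (horizontal distance between tube and free_cup above 0.015 m or z of tube in the frame of free_cup above 0.01 m)).
It fails at once if the tube is dropped into the cup (over 0.5 m/s inside it) (horizontal distance between tube and free_cup below 0.02 m and z of tube in the frame of free_cup below 0.06 m and linear speed of tube above 0.5 m/s).
It fails at once if the tube is rammed into the cup (over 40 N) (contact force between tube and carrier above 40 N or contact force between tube and cushion above 40 N).
It fails at once if the tall tube is tipped over (more than 0.7 rad) (angle between tube's own z axis and vertical above 0.7 rad).
It fails at once if a bystander is taken away or knocked over (distance of any of short_tube, tube_b, tube_c from where it was at the start of the episode above 0.025 m or distance of beaker from where it was at the start of the episode above 0.04 m or angle between beaker's own z axis and vertical above 0.5 rad).
It also fails if it takes over 45 s, if anything falls off the work surface, if the arm or the gripper's body presses on something with over 40 N, if the wrist force passes 120 N, or if a joint passes its speed limit or range.

ROBOT

A 6-joint arm with a two-finger parallel gripper is mounted at the origin on the work surface. World frame = base frame: x ahead of the robot, y to its left, z up, the work surface at z = 0. Lengths are in m, angles in degrees, forces in N, time in s.
With the tool pointing down it reaches from about 0.4 to 0.825 m from the base axis. Payload 7 kg.
Tool frame: the origin (TCP) lies at the very end of the fingers, on their centre line; the grasp point (between the pads) lies 19 mm behind it; z points along the fingers, y is the line along which they close (so a half turn about z gives the same grasp; the last joint's range is limited). The gripper opens to 88 mm and grips with 3 to 60 N. Pads are 19 mm wide; open, the fingers measure 130 mm over their backs; the gripper's body (78 mm by 193 mm) begins 47 mm behind the grasp point.
Start: joints at [91.106, 20.546, 0.682, 0, -70.136, -16.507], TCP at [0.179, 0.651, 0.227] pointing down, gripper open.
Joint ranges: [-176.03, 176.03], [-82.01, 121.73], [-58.28, 71.71], [-173.87, 95.51], [-174.79, -0.11], [-173.66, 173.66]. Speed limits (degrees/s): [136.94, 136.94, 172.46, 180, 180, 180].

INTERFACE

Orientations are given as [roll, pitch, yaw] about the fixed x, y, z axes, in that order (R = Rz(yaw) Ry(pitch) Rx(roll)).
In Python, from plant import r gives the robot as it stands. The module is installed in compiled form; this text tells all that it offers.
- The arm moves only by the tool jog_arm, never from a script. Its arguments are lists of equal length, an entry for each row: "travel": the shift along the tool's x, y, z each as a share of 50 cm, from -1 to 1, a list of three; "dr": the turn, a rotation vector about the tool's x, y, z each as a share of 360 degrees, from -1 to 1, a list of three; "claw": the opening, from 0 (shut) to 1 (fully open). A call has exactly 10 rows; each row is the pose to reach, as a shift and turn from the pose commanded when the call began, along the tool's axes at that moment, turning the shorter way round; what a row does not reach only later rows make up. A row lasts 1/8 s, in which the tool goes at most 62.5 mm and 10.7 degrees, less where a joint would pass 70% of its speed; a pose out of reach is approached as far as the arm can. A call with a number of a shift or a turn outside -1 to 1 is refused whole. A call with a gripper value outside its range is refused whole. The fingers move at their own pace and stop on an object; "newtons" is the grip in N (left out, the last holds). Time passes only in rows, so rows that repeat a pose let the fingers close, or fill a call up. It gives the time, the measured TCP pose, the force, the opening and the grip force at its end, in the units of the state.
- r.get_state(): the state, without advancing time (a new reading comes with each control period).
- r.capture(name): name is "scene" or "top" or "wrist"; returns a dict with "pixels" (420x560x3 uint8, red, green, blue), "range_z" (420x560 float32, m along the optical axis (not along the pixel's ray), 0 where there is no reading), "fx", "fy", "cx", "cy" (pixels), "dist_coeffs" ([k1, k2, p1, p2, k3] as OpenCV has them; the pictures are not rectified), "position" and "attitude" of the camera in the world; the wrist camera has in their place "hand_eye" (4x4, takes a point from camera to tool coordinates, whose origin is the TCP and whose axes are the flange's). Camera axes: x right, y up, looking along -z (the intrinsics and any distortion apply to the point x, -y, -z); pixel columns grow to the right and rows downward; lengths in m; the calibration is good to about 2 mm. A picture is of the moment at which its call begins: read the wrist's pose just before it.
- r.close_job(): hands the job in; it is judged then, once.
Trained networks look in the newest picture that a camera, given by its name, has taken for a name from the list of things; names that differ only in an ending like _2 or _b are one class to them, and where a whole thing is asked for, a point or a joint stands for the part that bears it (a point fixed in the world has none). Each returns a list of dicts, best first, with "conf" (0 to 1); they miss things now and then, are a little off and sometimes report something else, mostly with a low value. They report only what shows in the picture. A call takes as long as a camera call. They do not tell look-alikes from the thing itself.
- r.boxes_of(name, camera): "extent" ([left, top, right, bottom] in pixels, round what is visible of it).
- r.regions_of(name, camera): "pixels" (420x560 bool, what is visible of it) and "extent" ([left, top, right, bottom] in pixels, round what is visible of it).
- r.tip_of(name, camera): "at" ([column, row] in pixels: a listed point, or the origin of a listed thing).
The state is a dict: "time_s": time; "joints": joint angles; "qd": joint speeds; "joint_torque": joint torques, N m; "tcp_pos": TCP position; "eef_rot": TCP orientation; "contact_force": force on the tool from outside, world axes, zero at the start; "moment": the same for the moment, N m; "gripper_width": finger opening in m; "gripper_force": force on a finger pad.
Only numpy, scipy, OpenCV 4.12 (cv2) and the standard library are available. Lean on these libraries where they do the work, as an engineer would, in place of code of your own. Each camera call takes 0.05 s, during which the arm holds its last target. There are 200 camera calls.

## Working session

There is one attempt and no reset: what is moved stays moved. The work goes in short steps, Python scripts to look and compute and a tool call to move; the robot and the scene stay as the last step left them, time stands still between calls to the robot, and variables do not carry over. Pictures are saved under pics/ and viewed, at most 10 in all, crops included, and the job is handed in when it is done.

Besides the shell and the picture viewer there is one more tool, called after "Call:" as name(argument=value, ...), one argument or row to a line, values as JSON. jog_arm: Moves the arm, as the interface text tells. Its arguments: {"type":"object","properties":{"travel":{"type":"array"},"dr":{"type":"array"},"claw":{"type":"array"},"newtons":{"type":"number"}},"required":["travel","dr","claw"]}

```bash
mkdir -p pics
cat > h.py <<'E'
import numpy as np, cv2
from scipy.spatial.transform import Rotation as R
from plant import r
def cap(name):
    s=r.get_state(); c=r.capture(name)
    c['s']=s
    if 'hand_eye' in c:
        T=np.eye(4); T[:3,:3]=R.from_euler('xyz',s['eef_rot'],degrees=True).as_matrix(); T[:3,3]=s['tcp_pos']
        c['T']=T@np.array(c['hand_eye'])
    else:
        T=np.eye(4); a=np.array(c['attitude'])
        T[:3,:3]=a if a.shape==(3,3) else R.from_euler('xyz',a,degrees=True).as_matrix(); T[:3,3]=c['position']; c['T']=T
    K=np.array([[c['fx'],0,c['cx']],[0,c['fy'],c['cy']],[0,0,1.]])
    c['K']=K
    v,u=np.mgrid[0:420,0:560]
    p=cv2.undistortPoints(np.stack([u,v],-1).reshape(-1,1,2).astype(float),K,np.array(c['dist_coeffs'],float)).reshape(420,560,2)
    z=c['range_z']
    P=np.stack([p[...,0]*z,-p[...,1]*z,-z],-1)
    c['W']=P@c['T'][:3,:3].T+c['T'][:3,3]; c['ok']=z>0
    return c
def save(c,n): cv2.imwrite('pics/'+n+'.png',c['pixels'][...,::-1])
def circ(P):
    A=np.c_[2*P[:,:2],np.ones(len(P))]; b=(P[:,:2]**2).sum(1)
    x=np.linalg.lstsq(A,b,rcond=None)[0]; return x[:2],np.sqrt(x[2]+x[:2]@x[:2])
E
cat > a.py <<'E'
from h import *
s=r.get_state(); print(s['tcp_pos'],s['eef_rot'],s['gripper_width'])
for n in ['top','scene']:
    c=cap(n); save(c,n+'0'); print(n,c['T'][:3,3],c.get('attitude'))
    for t in ['tube','short_tube','carrier','rack','beaker','knob']:
        for d in r.regions_of(t,n)[:5]:
            m=d['pixels'].astype(bool)&c['ok']; W=c['W'][m]
            if len(W)==0: print(t,'none');continue
            zt=np.percentile(W[:,2],98); top=W[W[:,2]>zt-.006]
            col=c['pixels'][m][W[:,2]>zt-.006].mean(0).astype(int)
            print(t,round(d['conf'],2),d['extent'],'ztop',zt.round(3),'mid',((top.min(0)+top.max(0))/2).round(3)[:2],'med',np.median(top,0).round(3)[:2],'size',np.ptp(top,0).round(3)[:2],col)
    for t in ['free_cup','knob','carrier','rack']:
        for d in r.tip_of(t,n)[:2]:
            u,v=map(int,d['at']); print('tip',t,round(d['conf'],2),u,v,c['W'][v,u].round(3))
E
python3 a.py
```

```text
[0.17919259 0.65025159 0.22562129] [ 1.79902788e+02 -9.17175638e-03 -1.54092153e+01] 0.08750035479508386
top [ 0.55538236 -0.01950595  0.95570795] [  2.87582652  -0.35848345 -91.19428948]
tube 0.85 [326.2, 225.8, 351.0, 241.0] ztop 0.108 mid [ 0.545 -0.146] med [ 0.546 -0.145] size [0.032 0.036] [110  88  16]
tube 0.84 [372.4, 246.9, 402.1, 269.6] ztop 0.112 mid [ 0.495 -0.235] med [ 0.495 -0.235] size [0.036 0.036] [17 30 65]
tube 0.8 [184.7, 250.2, 212.2, 273.4] ztop 0.148 mid [0.503 0.116] med [0.503 0.116] size [0.034 0.036] [19 33 68]
tube 0.65 [196.4, 195.7, 225.2, 218.0] ztop 0.147 mid [0.602 0.099] med [0.601 0.099] size [0.036 0.036] [20 33 68]
short_tube 0.71 [386.3, 214.8, 411.3, 230.0] ztop 0.082 mid [ 0.563 -0.265] med [ 0.563 -0.265] size [0.035 0.037] [17 30 64]
carrier 0.84 [134.0, 167.4, 274.5, 291.0] ztop 0.108 mid [0.552 0.115] med [0.546 0.096] size [0.145 0.205] [52 54 53]
rack 0.62 [359.1, 202.1, 414.8, 276.7] ztop 0.054 mid [ 0.53  -0.251] med [ 0.53  -0.246] size [0.151 0.107] [44 42 43]
beaker 0.95 [290.2, 118.6, 321.6, 160.2] ztop 0.086 mid [ 0.735 -0.083] m
[... 1156 characters left out ...]
 0.035] [13 43 94]
tube 0.33 [262.1, 165.3, 394.5, 258.6] ztop 0.117 mid [0.539 0.025] med [0.546 0.023] size [0.028 0.028] [12 11 12]
short_tube 0.66 [132.0, 220.0, 158.0, 242.3] ztop 0.08 mid [ 0.565 -0.265] med [ 0.567 -0.265] size [0.037 0.037] [15 45 96]
carrier 0.86 [259.9, 165.4, 393.1, 259.6] ztop 0.118 mid [0.568 0.063] med [0.547 0.024] size [0.086 0.103] [11 11 12]
rack 0.82 [125.6, 204.4, 181.4, 267.1] ztop 0.051 mid [ 0.535 -0.252] med [ 0.551 -0.249] size [0.142 0.107] [67 64 67]
knob 0.68 [276.3, 165.8, 288.7, 206.7] ztop 0.138 mid [0.54  0.025] med [0.543 0.024] size [0.024 0.027] [11 10 11]
tip knob 0.57 282 174 [0.549 0.021 0.133]
tip carrier 0.7 331 218 [0.627 0.101 0.059]
```

```bash
cat >> h.py <<'E'
def go(target,yaw=None,s=None):
    s=s or r.get_state(); Rm=R.from_euler('xyz',s['eef_rot'],degrees=True)
    d=Rm.inv().apply(np.array(target)-s['tcp_pos'])/.5
    dr=(Rm.inv()*R.from_euler('xyz',[180,0,s['eef_rot'][2] if yaw is None else yaw],degrees=True)).as_rotvec(degrees=True)/360
    print('t',round(s['time_s'],2),'tcp',np.round(s['tcp_pos'],4),'rot',np.round(s['eef_rot'],2),'travel',d.round(4),'dr',dr.round(4))
E
python3 -c "
from h import *
go([.48,.2,.28]);go([.495,-.236,.28])"
```

```text
t 1.1 tcp [0.1793 0.6507 0.2266] rot [180.   -0.  -15.4] travel [ 0.8193  0.7093 -0.1068] dr [ 0. -0. -0.]
t 1.1 tcp [0.1793 0.6507 0.2266] rot [180.   -0.  -15.4] travel [ 1.0798  1.542  -0.1068] dr [ 0. -0. -0.]
```

View pics/top0.png

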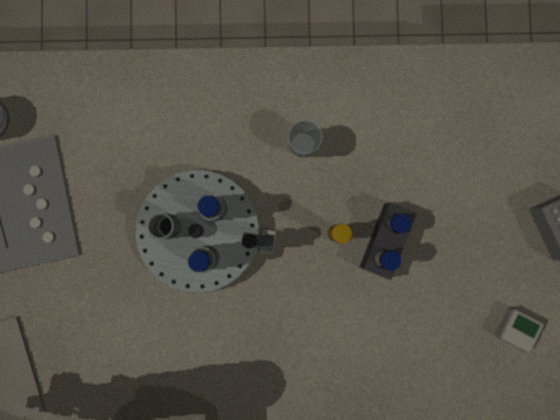

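The picture shows the carrier (disc centre about 197,230) with its empty cup at (165,226) and the knob at (249,240). The rack has the tall tube at (389,260) and the short one at (401,223), with the yellow look-alike at (341,233). This agrees with the measurements, so I'll move.

Call:
jog_arm(
  travel=[
    [0.08,0.07,-0.05],
    [0.16,0.14,-0.1],
    [0.24,0.21,-0.107],
    [0.33,0.285,-0.107],
    [0.41,0.355,-0.107],
    [0.49,0.425,-0.107],
    [0.575,0.495,-0.107],
    [0.66,0.57,-0.107],
    [0.74,0.64,-0.107],
    [0.82,0.71,-0.107],
  ],
  dr=[
    [0,0,0],
    [0,0,0],
    [0,0,0],
    [0,0,0],
    [0,0,0],
    [0,0,0],
    [0,0,0],
    [0,0,0],
    [0,0,0],
    [0,0,0],
  ],
  claw=[1,1,1,1,1,1,1,1,1,1],
)

```text
time_s: 2.35
tcp_pos: [0.481, 0.1981, 0.2805]
eef_rot: [-180.0, -0.0, -15.4]
contact_force: [0.8, -0.1, 0.2]
gripper_width: 0.0878
gripper_force: 0.0
```

```bash
python3 -c "
from h import *
go([.48,-.236,.26])"
```

```text
t 2.35 tcp [0.481  0.1981 0.2805] rot [-1.7996e+02 -3.0000e-02 -1.5390e+01] travel [0.2284 0.8376 0.0404] dr [-0.0001 -0.0001  0.    ]
```

Call:
jog_arm(
  travel=[
    [0.03,0.11,0],
    [0.06,0.22,0],
    [0.09,0.33,0],
    [0.12,0.44,0.01],
    [0.15,0.55,0.02],
    [0.18,0.66,0.03],
    [0.21,0.77,0.04],
    [0.23,0.838,0.04],
    [0.23,0.838,0.04],
    [0.23,0.838,0.04],
  ],
  dr=[
    [0,0,0],
    [0,0,0],
    [0,0,0],
    [0,0,0],
    [0,0,0],
    [0,0,0],
    [0,0,0],
    [0,0,0],
    [0,0,0],
    [0,0,0],
  ],
  claw=[1,1,1,1,1,1,1,1,1,1],
)

```text
time_s: 3.6
tcp_pos: [0.4797, -0.2348, 0.26]
eef_rot: [-180.0, 0.0, -15.4]
contact_force: [0.1, -0.7, -0.7]
gripper_width: 0.0879
gripper_force: 0.0
```

```bash
cat > b.py <<'E'
from h import *
c=cap('wrist'); save(c,'w1')
for t in ['tube','short_tube']:
    for d in r.regions_of(t,'wrist')[:5]:
        m=d['pixels'].astype(bool)&c['ok']; W=c['W'][m]
        if len(W)<20: continue
        zt=np.percentile(W[:,2],95); k=W[:,2]>zt-.004; top=W[k]
        col=c['pixels'][m][k].mean(0).astype(int)
        print(t,round(d['conf'],2),d['extent'],'ztop',zt.round(4),'mid',((top.min(0)+top.max(0))/2).round(4)[:2],'med',np.median(top,0).round(4)[:2],'size',np.ptp(top,0).round(3)[:2],col)
go([.495,-.236,.085])
E
python3 b.py
```

```text
tube 0.72 [260.5, 158.9, 298.6, 199.7] ztop 0.1107 mid [ 0.4933 -0.2366] med [ 0.4938 -0.2369] size [0.037 0.036] [ 32  72 136]
tube 0.51 [249.2, 70.2, 322.3, 203.8] ztop 0.0509 mid [ 0.5273 -0.2515] med [ 0.5343 -0.2548] size [0.154 0.108] [100  97 100]
short_tube 0.58 [272.9, 88.0, 303.8, 122.0] ztop 0.0808 mid [ 0.5619 -0.2661] med [ 0.562  -0.2662] size [0.037 0.037] [ 34  74 138]
t 3.75 tcp [ 0.48   -0.2341  0.2603] rot [-1.7999e+02 -2.0000e-02 -1.5330e+01] travel [ 0.0298 -0.0041  0.3506] dr [-0.     -0.0001  0.    ]
```

Call:
jog_arm(
  travel=[
    [0.028,-0.004,0.06],
    [0.028,-0.004,0.14],
    [0.028,-0.004,0.22],
    [0.028,-0.004,0.28],
    [0.028,-0.004,0.33],
    [0.028,-0.004,0.356],
    [0.028,-0.004,0.356],
    [0.028,-0.004,0.356],
    [0.028,-0.004,0.356],
    [0.028,-0.004,0.356],
  ],
  dr=[
    [0,0,0],
    [0,0,0],
    [0,0,0],
    [0,0,0],
    [0,0,0],
    [0,0,0],
    [0,0,0],
    [0,0,0],
    [0,0,0],
    [0,0,0],
  ],
  claw=[0.8,0.8,0.8,0.8,0.8,0.8,0.8,0.2,0.2,0.2],
  newtons=20,
)

```text
time_s: 5.0
tcp_pos: [0.4942, -0.2368, 0.0828]
eef_rot: [-180.0, -0.1, -15.4]
contact_force: [-0.3, 0.5, -0.2]
gripper_width: 0.0456
gripper_force: 0.0
```

```bash
python3 -c "
from h import *
s=r.get_state();print(s['gripper_width'],s['gripper_force'],s['contact_force'])
go([.494,-.2365,.26])"
```

```text
0.045599306718618386 0.0 [-0.34645836  0.49481681 -0.16968396]
t 5.0 tcp [ 0.4942 -0.2368  0.0828] rot [-1.7999e+02 -7.0000e-02 -1.5400e+01] travel [-2.000e-04 -5.000e-04 -3.545e-01] dr [-0.     -0.0002  0.    ]
```

Call:
jog_arm(
  travel=[
    [0,0,0],
    [0,0,0],
    [0,0,0],
    [0,0,0],
    [0,0,-0.03],
    [0,0,-0.08],
    [0,0,-0.15],
    [0,0,-0.23],
    [0,0,-0.31],
    [0,0,-0.36],
  ],
  dr=[
    [0,0,0],
    [0,0,0],
    [0,0,0],
    [0,0,0],
    [0,0,0],
    [0,0,0],
    [0,0,0],
    [0,0,0],
    [0,0,0],
    [0,0,0],
  ],
  claw=[0.2,0.2,0.2,0.2,0.2,0.2,0.2,0.2,0.2,0.2],
)

```text
time_s: 6.25
tcp_pos: [0.494, -0.2368, 0.2649]
eef_rot: [-180.0, -0.1, -15.4]
contact_force: [-0.0, -0.5, -1.9]
gripper_width: 0.0373
gripper_force: 20.0
```

```bash
python3 -c "
from h import *
s=r.get_state();print(s['gripper_width'],s['gripper_force'],s['contact_force'])
go([.568,.150,.265]);go([.568,.193,.265])"
```

```text
0.03725853503378481 19.999934434890747 [-0.01705254 -0.48565272 -1.87599627]
t 6.25 tcp [ 0.494  -0.2368  0.2649] rot [-1.7999e+02 -1.3000e-01 -1.5400e+01] travel [-6.270e-02 -7.851e-01 -1.000e-04] dr [-0.     -0.0004  0.    ]
t 6.25 tcp [ 0.494  -0.2368  0.2649] rot [-1.7999e+02 -1.3000e-01 -1.5400e+01] travel [-8.55e-02 -8.68e-01 -1.00e-04] dr [-0.     -0.0004  0.    ]
```

Call:
jog_arm(
  travel=[
    [-0.005,-0.05,0],
    [-0.015,-0.14,0],
    [-0.025,-0.25,0],
    [-0.036,-0.36,0],
    [-0.047,-0.47,0],
    [-0.058,-0.58,0],
    [-0.068,-0.69,0],
    [-0.078,-0.79,0],
    [-0.084,-0.85,0],
    [-0.086,-0.868,0],
  ],
  dr=[
    [0,0,0],
    [0,0,0],
    [0,0,0],
    [0,0,0],
    [0,0,0],
    [0,0,0],
    [0,0,0],
    [0,0,0],
    [0,0,0],
    [0,0,0],
  ],
  claw=[0.2,0.2,0.2,0.2,0.2,0.2,0.2,0.2,0.2,0.2],
)

```text
time_s: 7.5
tcp_pos: [0.5674, 0.1948, 0.2621]
eef_rot: [180.0, 0.0, -15.3]
contact_force: [-0.1, -0.5, -0.7]
gripper_width: 0.0376
gripper_force: 20.0
```

```bash
cat > c.py <<'E'
from h import *
c=cap('wrist'); save(c,'w2')
for d in r.regions_of('tube','wrist')[:5]:
    m=d['pixels'].astype(bool)&c['ok']; W=c['W'][m]
    if len(W)<20: continue
    zt=np.percentile(W[:,2],95); top=W[W[:,2]>zt-.004]
    print('tube',round(d['conf'],2),d['extent'],'ztop',zt.round(4),'mid',((top.min(0)+top.max(0))/2).round(4)[:2],'size',np.ptp(top,0).round(3)[:2])
W=c['W']
m=c['ok']&(abs(W[...,2]-.106)<.004)&(np.hypot(W[...,0]-.568,W[...,1]-.193)<.04)
P=W[m]; print('rim n',len(P))
if len(P)>20:
    dd=np.hypot(P[:,0]-.568,P[:,1]-.193); print('range',P.min(0).round(4),P.max(0).round(4),np.median(P[:,2]),circ(P))
s=r.get_state(); print(s['gripper_width'],s['gripper_force'],s['contact_force'])
go([.568,.193,.265]); go([.568,.193,.118])
E
python3 c.py
```

```text
tube 0.97 [527.0, 111.1, 559.8, 143.4] ztop 0.0573 mid [ 0.5453 -0.1325] size [0.026 0.007]
tube 0.89 [342.6, 115.9, 401.9, 158.5] ztop 0.1456 mid [0.5995 0.0983] size [0.037 0.037]
tube 0.68 [348.4, 211.9, 385.8, 241.4] ztop 0.1348 mid [0.5184 0.1136] size [0.003 0.015]
tube 0.65 [228.7, 70.3, 481.5, 248.1] ztop 0.1059 mid [0.5568 0.1149] size [0.134 0.205]
tube 0.56 [244.9, 202.2, 317.0, 315.8] ztop 0.2899 mid [0.5738 0.195 ] size [0.052 0.036]
rim n 305
range [0.5465 0.1682 0.1021] [0.5907 0.2175 0.1075] 0.1053456767368448 (array([0.56631013, 0.19291462]), np.float64(0.023214288556676975))
0.03749047748742277 19.999934434890747 [-0.3460842  -0.20256895 -0.18940127]
t 7.6 tcp [0.5674 0.1936 0.2621] rot [ 1.7997e+02  3.0000e-02 -1.5350e+01] travel [ 0.0015  0.0008 -0.0059] dr [0.0001 0.0001 0.    ]
t 7.6 tcp [0.5674 0.1936 0.2621] rot [ 1.7997e+02  3.0000e-02 -1.5350e+01] travel [0.0016 0.0007 0.2881] dr [0.0001 0.0001 0.    ]
```

View pics/w2.png

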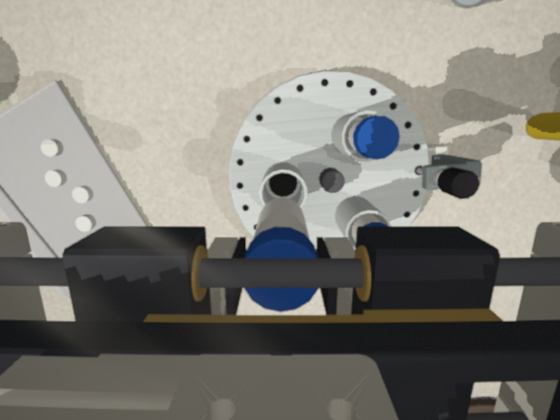

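The tube hangs upright in the fingers (cap at about 280,270). The empty cup's rim is at (283,183) in this oblique view, and the rim fit gives (0.567, 0.193) with r≈23 mm. I'll descend slowly.

Call:
jog_arm(
  travel=[
    [0,0.001,0.02],
    [0,0.001,0.05],
    [0,0.001,0.085],
    [0,0.001,0.12],
    [0,0.001,0.15],
    [0,0.001,0.18],
    [0,0.001,0.21],
    [0,0.001,0.24],
    [0,0.001,0.265],
    [0,0.001,0.27],
  ],
  dr=[
    [0,0,0],
    [0,0,0],
    [0,0,0],
    [0,0,0],
    [0,0,0],
    [0,0,0],
    [0,0,0],
    [0,0,0],
    [0,0,0],
    [0,0,0],
  ],
  claw=[0.2,0.2,0.2,0.2,0.2,0.2,0.2,0.2,0.2,0.2],
)

```text
time_s: 8.85
tcp_pos: [0.5671, 0.1924, 0.126]
eef_rot: [179.9, 0.1, -15.4]
contact_force: [-0.6, -0.1, -0.2]
gripper_width: 0.0374
gripper_force: 20.0
```

```bash
python3 -c "
from h import *
s=r.get_state();print(s['gripper_width'],s['gripper_force'],s['contact_force'])
go([.567,.193,.119])"
```

```text
0.0373627513938084 19.99995231628418 [-0.59581302 -0.07986051 -0.18380572]
t 8.85 tcp [0.5671 0.1924 0.126 ] rot [ 1.7993e+02  6.0000e-02 -1.5400e+01] travel [-0.0006 -0.001   0.0139] dr [0.0002 0.0002 0.    ]
```

Call:
jog_arm(
  travel=[
    [0,0,0.002],
    [0,0,0.004],
    [0,0,0.006],
    [0,0,0.008],
    [0,0,0.01],
    [0,0,0.011],
    [0,0,0.012],
    [0,0,0.013],
    [0,0,0.014],
    [0,0,0.014],
  ],
  dr=[
    [0,0,0],
    [0,0,0],
    [0,0,0],
    [0,0,0],
    [0,0,0],
    [0,0,0],
    [0,0,0],
    [0,0,0],
    [0,0,0],
    [0,0,0],
  ],
  claw=[0.2,0.2,0.2,0.2,0.2,0.2,0.2,0.2,0.2,0.2],
)

```text
time_s: 10.1
tcp_pos: [0.5675, 0.1926, 0.12]
eef_rot: [180.0, 0.0, -15.4]
contact_force: [-0.3, 0.9, -0.6]
gripper_width: 0.0372
gripper_force: 20.0
```

Not in contact yet; I'll go on down in small steps.

Call:
jog_arm(
  travel=[
    [0,0,0.001],
    [0,0,0.002],
    [0,0,0.003],
    [0,0,0.004],
    [0,0,0.004],
    [0,0,0.004],
    [0,0,0.004],
    [0,0,0.004],
    [0,0,0.004],
    [0,0,0.004],
  ],
  dr=[
    [0,0,0],
    [0,0,0],
    [0,0,0],
    [0,0,0],
    [0,0,0],
    [0,0,0],
    [0,0,0],
    [0,0,0],
    [0,0,0],
    [0,0,0],
  ],
  claw=[0.2,0.2,0.2,0.2,0.2,0.2,0.2,0.2,0.2,0.2],
)

```text
time_s: 11.35
tcp_pos: [0.5683, 0.1927, 0.1194]
eef_rot: [-180.0, -0.1, -15.4]
contact_force: [-0.1, -1.0, 7.7]
gripper_width: 0.0376
gripper_force: 20.0
```

Contact at 7.7 N, so the tube is on the cushion. I'll release it and rise.

Call:
jog_arm(
  travel=[
    [0,0,-0.002],
    [0,0,-0.002],
    [0,0,-0.002],
    [0,0,-0.002],
    [0,0,-0.002],
    [0,0,-0.002],
    [0,0,-0.03],
    [0,0,-0.09],
    [0,0,-0.17],
    [0,0,-0.24],
  ],
  dr=[
    [0,0,0],
    [0,0,0],
    [0,0,0],
    [0,0,0],
    [0,0,0],
    [0,0,0],
    [0,0,0],
    [0,0,0],
    [0,0,0],
    [0,0,0],
  ],
  claw=[0.2,0.7,0.7,0.7,0.7,0.7,0.7,0.7,0.7,0.7],
)

```text
time_s: 12.6
tcp_pos: [0.5678, 0.1927, 0.2408]
eef_rot: [-179.9, -0.1, -15.4]
contact_force: [-0.4, 0.4, 0.9]
gripper_width: 0.0614
gripper_force: 0.0
```

```bash
cat > d.py <<'E'
from h import *
import sys
def f(cam,n):
    c=cap(cam); save(c,n)
    for t in ['tube','knob']:
        for d in r.regions_of(t,cam)[:6]:
            m=d['pixels'].astype(bool)&c['ok']; W=c['W'][m]
            if len(W)<20: continue
            zt=np.percentile(W[:,2],95); top=W[W[:,2]>zt-.004]
            print(cam,t,round(d['conf'],2),d['extent'],'ztop',zt.round(4),'mid',((top.min(0)+top.max(0))/2).round(4)[:2],'med',np.median(top,0).round(4)[:2],'size',np.ptp(top,0).round(3)[:2])
f('wrist',sys.argv[1]+'w'); f('scene',sys.argv[1]+'s')
s=r.get_state(); print(s['gripper_width'],s['gripper_force'],s['contact_force'])
go([.538,.025,.24])
E
python3 d.py k1
```

```text
wrist tube 0.78 [536.5, 113.2, 557.9, 141.7] ztop 0.0385 mid [ 0.5454 -0.1321] med [ 0.5467 -0.1312] size [0.024 0.005]
wrist tube 0.7 [257.9, 182.1, 305.6, 231.1] ztop 0.1475 mid [0.5669 0.1929] med [0.5676 0.1924] size [0.037 0.037]
wrist tube 0.69 [354.1, 221.3, 393.9, 255.8] ztop 0.1453 mid [0.5093 0.1133] med [0.5127 0.1129] size [0.021 0.019]
wrist tube 0.62 [347.4, 116.7, 408.8, 162.2] ztop 0.1456 mid [0.5996 0.0988] med [0.6001 0.0989] size [0.037 0.037]
wrist knob 0.78 [423.1, 172.8, 492.5, 206.7] ztop 0.1384 mid [0.536  0.0264] med [0.5364 0.0271] size [0.027 0.027]
scene tube 0.97 [317.9, 171.7, 333.9, 197.9] ztop 0.1442 mid [0.6019 0.0964] med [0.6046 0.0966] size [0.039 0.034]
scene tube 0.91 [355.7, 155.3, 374.6, 183.0] ztop 0.1464 mid [0.5712 0.1911] med [0.5737 0.1916] size [0.036 0.033]
scene tube 0.6 [309.7, 145.3, 331.1, 170.9] ztop 0.1444 mid [0.5346 0.115 ] med [0.5058 0.115 ] size [0.101 0.039]
scene knob 0.59 [274.2, 165.2, 287.8, 210.9] ztop 0.137 mid [0.5405 0.0252] med [0.5417 0.0249] size [0.022 0.026]
0.06121183197143549 0.0 [-0.0867228   0.6563825  -0.32786571]
t 12.9 tcp [0.5671 0.1925 0.2377] rot [ 1.7998e+02  4.0000e-02 -1.5410e+01] travel [ 0.0328  0.3384 -0.0044] dr [0.0001 0.0001 0.    ]
```

View pics/k1s.png

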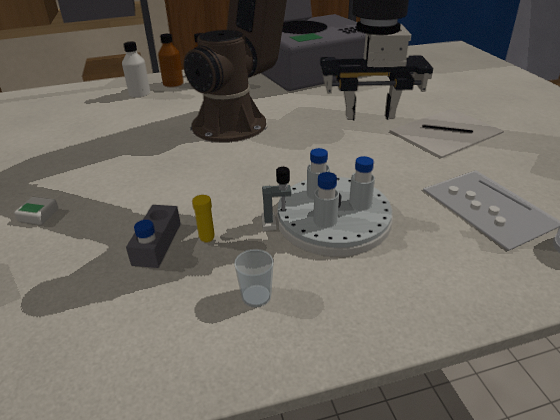

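The tube stands upright in the free cup (cap at 364,163), its top 2 mm above its neighbours as the cushion implies. The knob is at (283,175). Next I move above the knob.

Call:
jog_arm(
  travel=[
    [0.003,0.04,0],
    [0.01,0.12,0],
    [0.02,0.21,0],
    [0.027,0.29,0],
    [0.031,0.33,0],
    [0.032,0.337,0],
    [0.032,0.337,0],
    [0.032,0.337,0],
    [0.032,0.337,0],
    [0.032,0.337,0],
  ],
  dr=[
    [0,0,0],
    [0,0,0],
    [0,0,0],
    [0,0,0],
    [0,0,0],
    [0,0,0],
    [0,0,0],
    [0,0,0],
    [0,0,0],
    [0,0,0],
  ],
  claw=[0.7,0.7,0.7,0.7,0.7,0.7,0.7,0.7,0.7,0.7],
)

```text
time_s: 14.15
tcp_pos: [0.5383, 0.0264, 0.2379]
eef_rot: [180.0, 0.0, -15.4]
contact_force: [0.2, 0.5, 0.0]
gripper_width: 0.0609
gripper_force: 0.0
```

```bash
sed -i "s/; f('scene',sys.argv\[1\]+'s')//; s/go(.*/go([.537,.026,.106])/" d.py; python3 d.py k2
```

```text
wrist tube 0.91 [60.7, 196.7, 129.0, 226.7] ztop 0.1472 mid [0.5748 0.1907] med [0.5753 0.1878] size [0.021 0.035]
wrist tube 0.85 [151.4, 135.6, 214.9, 182.2] ztop 0.1454 mid [0.5995 0.0978] med [0.6001 0.097 ] size [0.037 0.038]
wrist knob 0.81 [269.5, 187.3, 298.0, 223.9] ztop 0.1385 mid [0.536  0.0254] med [0.5363 0.0254] size [0.027 0.027]
0.061417136682081916 0.0 [-0.72260805 -0.62464209  0.20237193]
t 14.3 tcp [0.5383 0.0262 0.238 ] rot [180.     0.   -15.38] travel [-0.0023  0.001   0.264 ] dr [0. 0. 0.]
```

Call:
jog_arm(
  travel=[
    [-0.003,0.002,0.05],
    [-0.003,0.002,0.12],
    [-0.003,0.002,0.18],
    [-0.003,0.002,0.23],
    [-0.003,0.002,0.26],
    [-0.003,0.002,0.264],
    [-0.003,0.002,0.264],
    [-0.003,0.002,0.264],
    [-0.003,0.002,0.264],
    [-0.003,0.002,0.264],
  ],
  dr=[
    [0,0,0],
    [0,0,0],
    [0,0,0],
    [0,0,0],
    [0,0,0],
    [0,0,0],
    [0,0,0],
    [0,0,0],
    [0,0,0],
    [0,0,0],
  ],
  claw=[0.7,0.7,0.7,0.7,0.7,0.7,0.7,0.1,0.1,0.1],
  newtons=50,
)

```text
time_s: 15.55
tcp_pos: [0.5367, 0.0255, 0.1065]
eef_rot: [-180.0, -0.0, -15.4]
contact_force: [0.5, 0.3, -0.4]
gripper_width: 0.0369
gripper_force: 0.0
```

Call:
jog_arm(
  travel=[
    [0,0,0],
    [0,0,0],
    [0,0,0],
    [0,0,0],
    [0,0,0],
    [0,0,0],
    [0,0,0],
    [0,0,0],
    [0,0,0],
    [0,0,0],
  ],
  dr=[
    [0,0,0],
    [0,0,0],
    [0,0,0],
    [0,0,0],
    [0,0,0],
    [0,0,0],
    [0,0,0],
    [0,0,0],
    [0,0,0],
    [0,0,0],
  ],
  claw=[0.1,0.1,0.1,0.1,0.1,0.1,0.1,0.1,0.1,0.1],
)

```text
time_s: 16.8
tcp_pos: [0.5366, 0.0253, 0.1062]
eef_rot: [180.0, -0.0, -15.4]
contact_force: [-2.3, -3.0, 5.6]
gripper_width: 0.0276
gripper_force: 50.0
```

Call:
jog_arm(
  travel=[
    [0,0,-0.005],
    [0,0,-0.01],
    [0,0,-0.015],
    [0,0,-0.02],
    [0,0,-0.025],
    [0,0,-0.03],
    [0,0,-0.034],
    [0,0,-0.038],
    [0,0,-0.04],
    [0,0,-0.04],
  ],
  dr=[
    [0,0,0],
    [0,0,0],
    [0,0,0],
    [0,0,0],
    [0,0,0],
    [0,0,0],
    [0,0,0],
    [0,0,0],
    [0,0,0],
    [0,0,0],
  ],
  claw=[0.1,0.1,0.1,0.1,0.1,0.1,0.1,0.1,0.1,0.1],
)

```text
time_s: 18.05
tcp_pos: [0.5365, 0.0253, 0.1247]
eef_rot: [180.0, 0.0, -15.4]
contact_force: [5.0, -4.2, -11.2]
gripper_width: 0.0273
gripper_force: 50.0
```

```bash
python3 d.py k3
```

```text
wrist tube 0.72 [448.8, 116.7, 560.0, 184.7] ztop 0.1052 mid [ 0.5454 -0.1373] med [ 0.547  -0.1368] size [0.037 0.02 ]
wrist tube 0.6 [49.5, 138.9, 170.7, 220.4] ztop 0.1454 mid [0.6   0.098] med [0.6005 0.0965] size [0.037 0.039]
wrist tube 0.42 [30.1, 242.5, 43.9, 260.2] ztop 0.1065 mid [0.5706 0.1745] med [0.5699 0.1757] size [0.011 0.007]
wrist knob 0.85 [252.9, 235.4, 308.4, 307.7] ztop 0.1567 mid [0.5443 0.0249] med [0.5302 0.0262] size [0.044 0.029]
0.027167753795310636 49.9972128868103 [  5.6305883   -4.67756977 -10.50300526]
t 18.2 tcp [0.5364 0.0253 0.1247] rot [ 1.7998e+02  5.0000e-02 -1.5430e+01] travel [ 0.0007 -0.0017  0.0373] dr [0.0001 0.0001 0.    ]
```

View pics/k3w.png

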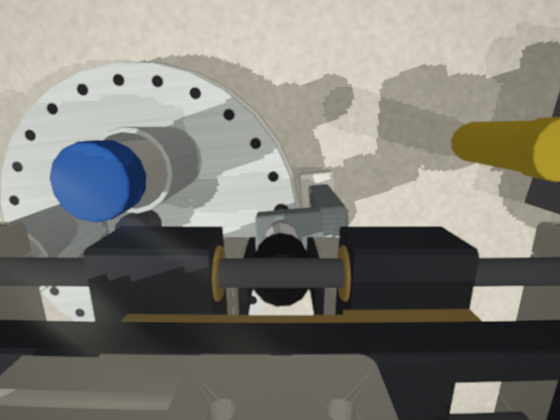

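The knob (280,270) is between the pads and its top has risen from 138.5 to 156.7 mm, about 18 mm. I'll pull the last bit to the stop.

Call:
jog_arm(
  travel=[
    [0,0,-0.001],
    [0,0,-0.002],
    [0,0,-0.003],
    [0,0,-0.004],
    [0,0,-0.004],
    [0,0,-0.004],
    [0,0,-0.004],
    [0,0,-0.004],
    [0,0,-0.004],
    [0,0,-0.004],
  ],
  dr=[
    [0,0,0],
    [0,0,0],
    [0,0,0],
    [0,0,0],
    [0,0,0],
    [0,0,0],
    [0,0,0],
    [0,0,0],
    [0,0,0],
    [0,0,0],
  ],
  claw=[0.1,0.1,0.1,0.1,0.1,0.1,0.1,0.1,0.1,0.1],
)

```text
time_s: 19.45
tcp_pos: [0.5364, 0.0253, 0.1264]
eef_rot: [180.0, 0.1, -15.4]
contact_force: [6.6, -3.7, -12.6]
gripper_width: 0.0271
gripper_force: 50.0
```

```bash
sed -i "s/'tube','knob'/'knob'/" d.py
python3 - <<'E'
import sys; sys.argv=['d','k4']
exec(open('d.py').read())
f('scene','k4s')
E
```

```text
wrist knob 0.6 [254.1, 232.5, 308.4, 307.6] ztop 0.1582 mid [0.5362 0.0267] med [0.53   0.0266] size [0.027 0.024]
0.027185939870655085 49.996551275253296 [  6.80115253  -4.39317374 -13.13052225]
t 19.55 tcp [0.5364 0.0253 0.1264] rot [ 1.7998e+02  6.0000e-02 -1.5430e+01] travel [ 0.0008 -0.0017  0.0407] dr [0.0001 0.0002 0.    ]
scene knob 0.69 [278.2, 157.7, 291.2, 204.9] ztop 0.1571 mid [0.5398 0.0242] med [0.5422 0.0238] size [0.024 0.022]
```

The plunger is about 20 mm up, at its stop, with a 50 N grip and no slip (knob top 158.2 mm). I'll hand in.

```bash
python3 -c "
from plant import r
print(r.close_job())"
```

```text
the job is handed in; nothing more can be done
None
```

I handed the job in with the tall tube upright on the cushion in the free cup and let go of, and the plunger then pulled about 20 mm up to its stop and still gripped at 50 N; the hand-in returned no verdict.

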